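Put the washed lids back on the laundry jars

ROBOT

A 6-joint arm with a two-finger parallel gripper is mounted at the origin on the work surface. World frame = base frame: x ahead of the robot, y to its left, z up, the work surface at z = 0. Lengths are in mm, angles in degrees, forces in N, time in s.
With the tool pointing down it reaches from about 350 to 850 mm from the base axis. Payload 8.1 kg.
Tool frame: the origin (TCP) lies at the very end of the fingers, on their centre line; the grasp point (between the pads) lies 19 mm behind it; z points along the fingers, y is the line along which they close (so a half turn about z gives the same grasp; the last joint's range is limited). The gripper opens to 85 mm and grips with 20 to 120 N. Pads are 22 mm wide; open, the fingers measure 114 mm over their backs; the gripper's body (76 mm by 85 mm) begins 54 mm behind the grasp point. The pads swing forward as they close: fully open they stand 13 mm farther back than shut.
Start: joints at [-77.659, 7.471, 85.268, -0, 87.261, -4.893], TCP at [177.791, -573.058, 200.992] pointing down, gripper open.
Joint ranges: [-169.43, 169.43], [-51.17, 129.36], [1.28, 143.12], [-76.62, 256.62], [0, 156.53], [-152.29, 152.29]. Speed limits (degrees/s): [136.94, 136.94, 159.86, 180, 180, 180].

INTERFACE

Orientations are given as [roll, pitch, yaw] about the fixed x, y, z axes, in that order (R = Rz(yaw) Ry(pitch) Rx(roll)).
In Python, from bench import status, viewer, job gives the robot as it stands.
- The arm moves only by the tool arm_command, never from a script. Its argument "targets" is a list that holds one entry, the list of rows, each a list of 7 numbers: the shift along the world's x, y, z in m, then the turn, a rotation vector about the world's x, y, z in rad, then the opening, from -1 (shut) to 1 (fully open). In form: [[[dx, dy, dz, rx, ry, rz, gripper], ...]]. A call has 1 to 10 rows; each row shifts and turns the commanded pose from where the row before left it; what a row does not reach is not made up. A row lasts 1/8 s, in which the tool goes at most 62.5 mm and 10.7 degrees, less where a joint would pass 70% of its speed; a pose out of reach is approached as far as the arm can. A call with a gripper value outside its range is refused whole. The fingers move at their own pace and stop on an object; "force" is the grip in N (left out, the last holds). Time passes only in rows, so rows that do not move let the fingers close. It gives the time, the measured TCP pose, the force, the opening and the grip force at its end, in the units of the state.
- status.sense(): the state, without advancing time (a new reading comes with each control period).
- viewer.snapshot(name): name is "scene" or "top" or "wrist"; returns the picture (480x640x3 uint8, red, green, blue); there is no depth.
- viewer.camera_model(name): a dict with "vertical_fov" (degrees; the focal length in pixels is half the picture's height over the tangent of half this angle, whatever the lens; pixels are square), "cx", "cy" (the principal point, pixels), "k1" (the pictures are not rectified: a ray, as slopes to the right and down, at radius r is drawn at 1 + k1 r^2 times it, then the intrinsics apply), "xyz" and "attitude" of the camera in the world. Camera axes: x right, y down, z forward; pixel columns grow to the right and rows downward; lengths in mm; the calibration is good to about 2 mm. A picture is of the moment at which its call begins: read the wrist's pose just before it. camera_model takes no time and is no camera call; for the wrist camera it gives the pose at the moment of the call.
- job.hand_in(): hands the job in; it is judged then, once.
The state is a dict: "time": time; "joint_pos": joint angles; "qd": joint speeds; "joint_efforts": joint torques, N m; "tool_pos": TCP position; "tcp_rot": TCP orientation; "ft_force": force on the tool from outside, world axes, zero at the start; "wrist_torque": the same for the moment, N m; "finger_gap": finger opening in mm; "grip_force": force on a finger pad.
Only numpy, scipy, OpenCV 4.12 (cv2) and the standard library are available. Lean on these libraries where they do the work, as an engineer would, in place of code of your own. Each camera call takes 0.05 s, during which the arm holds its last target. There are 200 camera calls.

TASK

The lids of the four laundry jars have been washed and stacked up: take the stack apart and put each lid back on the jar it fits, plug in the mouth and disc lying flat on the rim. Set the lids down rather than dropping them, and leave the jars, the soap dish and the scoop standing where they are.

Things in the scene. Friction and masses are not known exactly. Their poses are not given: they have to be found in the camera images.
- lid_xl: The largest of four round lids: wooden disc 68 mm wide, 12 mm thick; beneath it a centred cork plug 10 mm tall, 53 mm wide, tapering to 48 mm at the foot. Start: bottom of the stack, standing on the counter, plug down. Belongs on jar_xl. Origin: centre of the plug's underside, z up; the disc is 10 to 22 mm above it.
- lid_l: The second largest of four round lids: wooden disc 57 mm wide, 12 mm thick; beneath it a centred cork plug 10 mm tall, 42 mm wide, tapering to 37 mm at the foot. Start: on top of lid_xl in the stack, plug down. Belongs on jar_l. Origin: centre of the plug's underside, z up; the disc is 10 to 22 mm above it.
- lid_m: The third largest of four round lids: wooden disc 46 mm wide, 12 mm thick; beneath it a centred cork plug 10 mm tall, 31 mm wide, tapering to 26 mm at the foot. Start: on top of lid_l in the stack, plug down. Belongs on jar_m. Origin: centre of the plug's underside, z up; the disc is 10 to 22 mm above it.
- lid_s: The smallest of four round lids: wooden disc 35 mm wide, 12 mm thick; beneath it a centred cork plug 10 mm tall, 20 mm wide, tapering to 15 mm at the foot. Start: on top of lid_m in the stack, the top of the stack, plug down. Belongs on jar_s. Origin: centre of the plug's underside, z up; the disc is 10 to 22 mm above it.
- jar_xl: The largest in width of four loose, upright, open white ceramic jars: 66 mm outside, 59 mm inside diameter, 100 mm tall, laundry tablets inside below the rim. With lid_xl seated (3 mm play round the plug, disc on the rim) the lid's origin is 90 mm above the jar's. Origin: centre of the underside, z up.
- jar_l: The second largest in width of four loose, upright, open white ceramic jars: 55 mm outside, 48 mm inside diameter, 118 mm tall, clothes pegs standing on end inside below the rim. With lid_l seated (3 mm play round the plug, disc on the rim) the lid's origin is 108 mm above the jar's. Origin: centre of the underside, z up.
- jar_m: The third largest in width of four loose, upright, open white ceramic jars: 44 mm outside, 37 mm inside diameter, 82 mm tall, spare buttons inside below the rim. With lid_m seated (3 mm play round the plug, disc on the rim) the lid's origin is 72 mm above the jar's. Origin: centre of the underside, z up.
- jar_s: The smallest in width of four loose, upright, open white ceramic jars: 33 mm outside, 26 mm inside diameter, 66 mm tall, safety pins inside below the rim. With lid_s seated (3 mm play round the plug, disc on the rim) the lid's origin is 56 mm above the jar's. Origin: centre of the underside, z up.
- soap_dish: Bystander: loose white ceramic soap dish 105 x 72 mm with an amber bar of soap in it, 32 mm tall, among the jars. Origin: centre of the underside; x along its length.
- scoop: Bystander: loose small steel measuring scoop, a cup 54 mm across and 34 mm tall with a flat handle reaching 118 mm along -x from the cup. Origin: centre of the cup's underside.

How it is judged (in metres and radians):
At the end, for the whole second after the job is handed in: Each of the four lids sits on its own jar: within 6 mm of the jar's axis, its disc within 2.5 mm of resting on the rim, level within 0.09 rad, at rest and released; every jar upright and within 30 mm of where it stood, and the soap dish and the scoop within 30 mm of where they lay (horizontal distance between lid_xl and jar_xl below 0.006 m and z of lid_xl in the frame of jar_xl between 0.0875 and 0.0925 m and angle between each of lid_xl, lid_l, lid_m, lid_s's own z axis and vertical below 0.09 rad and angle between each of jar_xl, jar_l, jar_m, jar_s's own z axis and vertical below 0.06 rad and distance of each of jar_xl, jar_l, jar_m, jar_s, soap_dish, scoop from where it was at the start of the episode below 0.03 m and linear speed of each of lid_xl, jar_xl, lid_l, jar_l, lid_m, jar_m, lid_s, jar_s below 0.02 m/s and horizontal distance between lid_l and jar_l below 0.006 m and z of lid_l in the frame of jar_l between 0.1055 and 0.1105 m and horizontal distance between lid_m and jar_m below 0.006 m and z of lid_m in the frame of jar_m between 0.0695 and 0.0745 m and horizontal distance between lid_s and jar_s below 0.006 m and z of lid_s in the frame of jar_s between 0.0535 and 0.0585 m); the robot touches nothing.
It fails at once if a lid is dropped or thrown: it moves faster than 0.7 m/s (a fall of about 25 mm) while the robot is not touching it ((linear speed of lid_xl above 0.7 m/s and contact force between lid_xl and the fingers below 0.05 N and contact force between lid_xl and the arm below 0.05 N) or (linear speed of lid_l above 0.7 m/s and contact force between lid_l and the fingers below 0.05 N and contact force between lid_l and the arm below 0.05 N) or (linear speed of lid_m above 0.7 m/s and contact force between lid_m and the fingers below 0.05 N and contact force between lid_m and the arm below 0.05 N) or (linear speed of lid_s above 0.7 m/s and contact force between lid_s and the fingers below 0.05 N and contact force between lid_s and the arm below 0.05 N)).
It fails at once if a jar is knocked over (tilted more than 0.5 rad) (angle between any of jar_xl, jar_l, jar_m, jar_s's own z axis and vertical above 0.5 rad).
It also fails if it takes over 104 s, if anything falls off the work surface, if the arm or the gripper's body presses on something with over 40 N, if the wrist force passes 120 N, or if a joint passes its speed limit or range.

## Working session

There is one attempt and no reset: what is moved stays moved. The work goes in short steps, Python scripts to look and compute and a tool call to move; the robot and the scene stay as the last step left them, time stands still between calls to the robot, and variables do not carry over. Pictures are saved under pics/ and viewed, at most 17 in all, crops included, and the job is handed in when it is done.

Besides the shell and the picture viewer there is one more tool, called after "Emit:" by a JSON object that holds its "api" and its "payload". arm_command: Moves the arm, as the interface text tells. Its arguments: {"type":"object","properties":{"targets":{"type":"array"},"force":{"type":"number"}},"required":["targets"]}

```bash
ls; mkdir -p pics; python3 - <<'E'
from bench import status, viewer
import cv2
print(status.sense())
for n in("scene","top","wrist"):
    print(n,viewer.camera_model(n)); cv2.imwrite(f"pics/{n}0.png",viewer.snapshot(n)[:,:,::-1])
E
```

```text
pics
{'time': 0.0, 'joint_pos': array([-7.76586596e+01,  7.51464565e+00,  8.53300505e+01, -3.98262395e-04,
        8.72635858e+01, -4.89124390e+00]), 'qd': array([0.07612393, 0.02627528, 0.08500803, 0.06246038, 0.06366411,
       0.02424227]), 'joint_efforts': array([ 2.94930120e-03, -5.69394386e+01, -5.00550377e+01, -4.98607756e-05,
        1.45115741e-02, -4.99521559e-05]), 'tool_pos': array([ 177.65367886, -572.44234207,  199.9419417 ]), 'tcp_rot': array([-1.79892078e+02, -8.83629859e-03,  1.72325953e+01]), 'ft_force': array([-0.09222548, -0.05410363, -0.177285  ]), 'wrist_torque': array([-0.02148582, -0.00345812, -0.01441329]), 'grip_force': 0.0, 'finger_gap': 85.44574209771143}
scene {'vertical_fov': 49.925502934528986, 'cx': 319.0616784711928, 'cy': 249.78566968926387, 'k1': -0.06291593074760286, 'xyz': array([ 951.65095487, -172.8509394 ,  810.29685932]), 'attitude': array([-1.49902695e+02,  1.14572403e-02,  6.57204311e+01])}
top {'vertical_fov': 51.7624972688473, 'cx': 319.94999428524443, 'cy': 227.95883002870826, 'k1': -0.015897540045833037, 'xyz': array([ 479.76723658,  -16.82110502, 1027.47390444]), 'attitude': array([-1.75916085e+02,  2.22068198e-02, -9.02095027e+01])}
wrist {'vertical_fov': 66.2368369678399, 'cx': 320.4249960359266, 'cy': 246.10522732351083, 'k1': -0.002129992405299592, 'xyz': array([ 246.68463233, -551.11530725,  372.57582705]), 'attitude': array([ 1.63598755e+02,  4.74726255e-02, -7.28018618e+01])}
```

View pics/scene0.png

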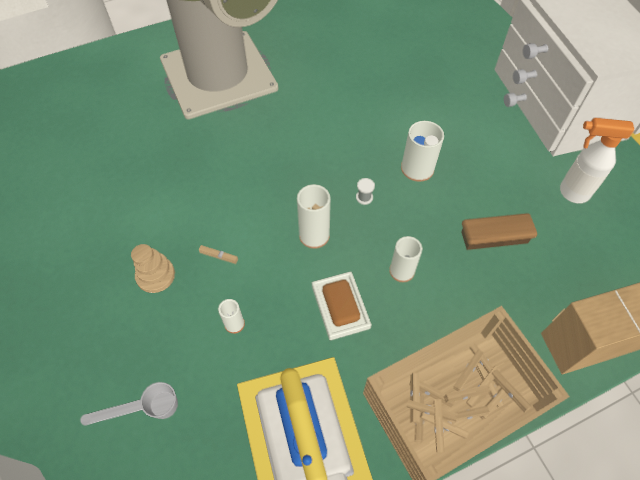

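View pics/top0.png

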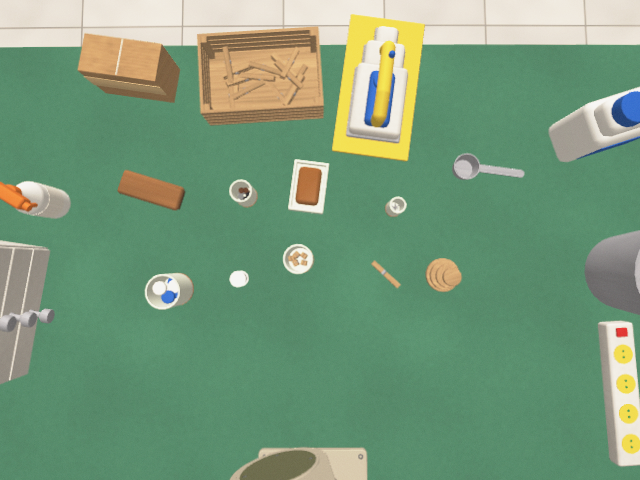

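The top view shows the jars at about xl (168,291), l (298,259), m (243,193) and s (397,206), with the stack at (444,275). In the scene view they are at (421,150), (314,215), (405,258), (231,315) and (153,268). Next I fit the rims in both views and triangulate.

```bash
cat > h.py <<'E'
import numpy as np, cv2
from scipy.spatial.transform import Rotation as R
from bench import status, viewer
def KD(m):
    f=240/np.tan(np.radians(m["vertical_fov"]/2))
    return np.array([[f,0,m["cx"]],[0,f,m["cy"]],[0,0,1.]]), np.array([m["k1"],0,0,0,0])
def Rm(m): return R.from_euler("xyz",m["attitude"],degrees=True).as_matrix()
def ray(m,uv):
    K,d=KD(m); p=cv2.undistortPoints(np.array(uv,float).reshape(-1,1,2),K,d).reshape(-1,2)
    v=np.c_[p,np.ones(len(p))]@Rm(m).T
    return v/np.linalg.norm(v,axis=1)[:,None]
def proj(m,X):
    K,d=KD(m); r=Rm(m).T
    return cv2.projectPoints(np.array(X,float).reshape(-1,1,3),cv2.Rodrigues(r)[0],-r@m["xyz"],K,d)[0].reshape(-1,2)
def plane(m,uv,z):
    v=ray(m,uv); return m["xyz"]+v*((z-m["xyz"][2])/v[:,2])[:,None]
def tri(ms,uvs):
    A=np.zeros((3,3));b=np.zeros(3);P=[]
    for m,uv in zip(ms,uvs):
        v=ray(m,uv)[0]; M=np.eye(3)-np.outer(v,v); A+=M; b+=M@m["xyz"]; P.append((M,m["xyz"]))
    x=np.linalg.solve(A,b); return x,[np.linalg.norm(M@(x-c)) for M,c in P]
def blob(mask,seed):
    n,l,s,c=cv2.connectedComponentsWithStats(mask.astype(np.uint8))
    ok=[i for i in range(1,n) if s[i,4]>60]
    i=min(ok,key=lambda i:np.hypot(*(c[i]-seed)))
    return l==i
def toparc(m,mask,X0):
    """fit the upper rim ellipse: far half of the silhouette hull along image direction of 'up' at X0"""
    c=max(cv2.findContours(mask.astype(np.uint8),cv2.RETR_EXTERNAL,cv2.CHAIN_APPROX_NONE)[0],key=len)
    p=c.reshape(-1,2).astype(float)
    a,b=proj(m,[X0,X0+np.array([0,0,60])]); u=(b-a)/np.linalg.norm(b-a); w=np.array([-u[1],u[0]])
    s=p@w; t=p@u; half=(s.max()-s.min())/2
    return p,s,t,u,w,half
E
cat > m1.py <<'E'
from h import *
M={n:viewer.camera_model(n) for n in("top","scene")}
I={n:cv2.imread(f"pics/{n}0.png") for n in M}
seeds=dict(xl=((168,291),(421,150),66,100),l=((298,259),(314,215),55,118),m=((243,193),(405,258),44,82),s=((397,206),(231,315),33,66),stack=((444,275),(153,268),35,88))
for k,(a,b,D,H) in seeds.items():
    uv=[];info=[]
    for n,sd in(("top",a),("scene",b)):
        hsv=cv2.cvtColor(I[n],cv2.COLOR_BGR2HSV).astype(int)
        notgreen=~((abs(hsv[...,0]-75)<20)&(hsv[...,1]>70))
        msk=blob(cv2.morphologyEx(notgreen.astype(np.uint8),cv2.MORPH_OPEN,np.ones((3,3))),sd)
        X0=plane(M[n],[sd],H/2)[0]
        p,s,t,u,w,half=toparc(M[n],msk,X0)
        # camera elevation at the object -> ratio of the rim ellipse
        v=ray(M[n],[sd])[0]; e=abs(v[2])
        f=KD(M[n])[0][0,0]; dist=np.linalg.norm(M[n]["xyz"]-X0)*(1 if k!="stack" else 1)
        r=D/2*f/np.linalg.norm(M[n]["xyz"]-(X0+[0,0,H/2]))
        if k=="stack": sc=None
        # points of hull in far part, within r*e of the far end
        sel=t>t.max()-0.9*r*e
        (ex,ey),ax,ang=cv2.fitEllipse(cv2.convexHull(p[sel].astype(np.float32))) if sel.sum()>8 else ((0,0),(0,0),0)
        mid=(s[sel].min()+s[sel].max())/2
        c=u*(t.max()+.5-r*e)+w*mid
        uv.append(c); info.append((c.round(1),round(half,1),round(r,1)))
    x,res=tri([M["top"],M["scene"]],uv)
    print(k,x.round(1),"res",np.round(res,1),"H",H,info)
E
python3 m1.py
```

```text
xl [427.2 284.   96.2] res [1.1 1.1] H 100 [(array([159.1, 291.7]), np.float64(18.0), np.float64(16.7)), (array([426.6, 132.5]), np.float64(18.3), np.float64(17.2))]
l [488.1  26.5 114.1] res [0.5 0.5] H 118 [(array([296.4, 258.8]), np.float64(15.4), np.float64(14.9)), (array([313.5, 197.1]), np.float64(17.0), np.float64(16.5))]
m [622.1 137.5  82.4] res [0.8 0.8] H 82 [(array([239.4, 189.3]), np.float64(11.7), np.float64(11.2)), (array([408.5, 246.6]), np.float64(14.0), np.float64(13.2))]
s [ 595.1 -169.3   67.2] res [0.7 0.7] H 66 [(array([398.3, 203.9]), np.float64(9.0), np.float64(8.3)), (array([228.3, 307.2]), np.float64(11.0), np.float64(10.3))]
stack [ 456.  -267.2   91.6] res [0.6 0.6] H 88 [(array([453.3, 275.4]), np.float64(16.8), np.float64(8.9)), (array([140.7, 251.7]), np.float64(20.6), np.float64(10.3))]
```

Heights agree with the text to within 4 mm and the ray residuals are about 1 mm, so I'm moving above the stack.

Emit:
{"api": "arm_command", "payload": {"targets": [[[0.028,0.0305,-0.001,0,0,0,1],[0.028,0.0305,-0.001,0,0,0,1],[0.028,0.0305,-0.001,0,0,0,1],[0.028,0.0305,-0.001,0,0,0,1],[0.028,0.0305,-0.001,0,0,0,1],[0.028,0.0305,-0.001,0,0,0,1],[0.028,0.0305,-0.001,0,0,0,1],[0.028,0.0305,-0.001,0,0,0,1],[0.028,0.0305,-0.001,0,0,0,1],[0.026,0.0305,-0.001,0,0,0,1]]], "force": 25}}

```text
time: 1.4
tool_pos: [456.5, -266.8, 190.7]
tcp_rot: [-180.0, 0.0, 17.2]
ft_force: [-0.4, -0.7, 0.5]
finger_gap: 85.5
grip_force: 0.0
```

Emit:
{"api": "arm_command", "payload": {"targets": [[[0,0,0,0,0,0,0.2],[0,0,0,0,0,0,0.2],[0,0,0,0,0,0,0.2]]]}}

```text
time: 1.78
tool_pos: [455.2, -268.8, 190.9]
tcp_rot: [180.0, 0.0, 17.2]
ft_force: [-0.3, -0.7, -0.6]
finger_gap: 51.3
grip_force: 0.0
```

```bash
python3 - <<'E'
from h import *
s=status.sense(); print(s["time"],s["tool_pos"],s["tcp_rot"],s["finger_gap"],s["ft_force"])
m=viewer.camera_model("wrist"); im=viewer.snapshot("wrist")[:,:,::-1]
print(m); cv2.imwrite("pics/w1.png",im)
E
```

```text
1.775 [ 455.1656693  -268.84809529  190.90750065] [1.79999026e+02 1.85451726e-02 1.71665421e+01] 51.332356862326115 [-0.343584   -0.65853069 -0.55143974]
{'vertical_fov': 66.2368369678399, 'cx': 320.4249960359266, 'cy': 246.10522732351083, 'k1': -0.002129992405299592, 'xyz': array([ 524.18693195, -247.23153974,  363.41759664]), 'attitude': array([ 1.63571435e+02, -5.04576395e-02, -7.28706840e+01])}
```

View pics/w1.png

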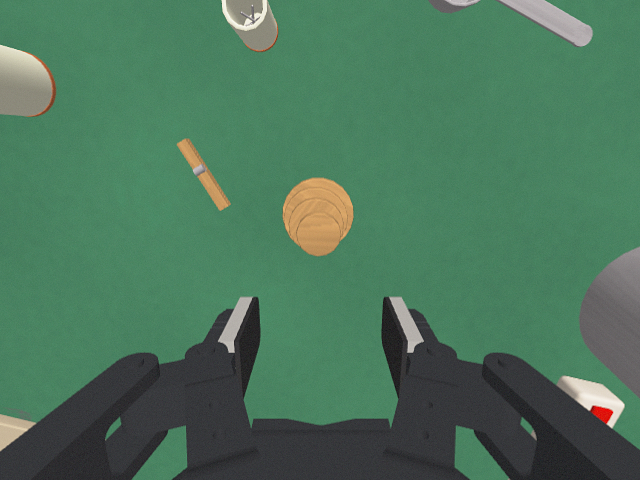

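The wrist view shows the lids nested at (318,215), with lid_s at about (318,234) and the finger tips at about (259,297) and (382,297). The tips look farther back than the stated TCP, so I'll check that in the scene camera before descending, and measure the lid_s centre.

```bash
python3 - <<'E'
from h import *
s=status.sense(); m=viewer.camera_model("scene"); im=viewer.snapshot("scene")[:,:,::-1].copy()
T=s["tool_pos"]; big=cv2.resize(im,None,fx=4,fy=4,interpolation=cv2.INTER_CUBIC)
Rt=R.from_euler("xyz",s["tcp_rot"],degrees=True).as_matrix()
for sg in(-1,1):
  for k in range(0,5):
    q=proj(m,[T+Rt@[0,sg*25.6,-10*k]])[0]*4+1.5
    cv2.circle(big,tuple(q.astype(int)),4,(0,0,255) if k==0 else (255,0,0),-1)
c=(proj(m,[T])[0]*4).astype(int)
cv2.imwrite("pics/s1.png",big[max(0,c[1]-300):c[1]+300,max(0,c[0]-400):c[0]+400])
E
```

```text
(no output)
```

View pics/s1.png

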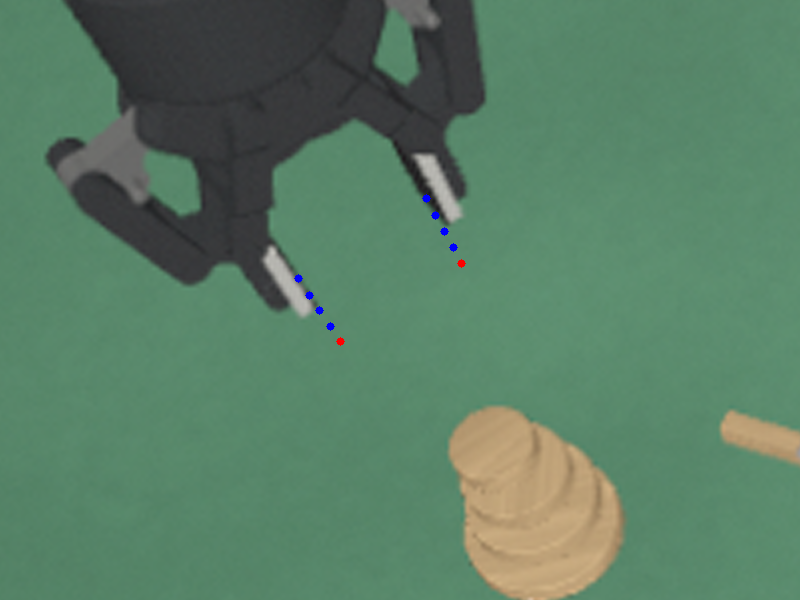

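```bash
python3 - <<'E'
from h import *
s=status.sense(); ms=viewer.camera_model("scene"); mw=viewer.camera_model("wrist")
T=s["tool_pos"]; Rt=R.from_euler("xyz",s["tcp_rot"],degrees=True).as_matrix()
c=(proj(ms,[T])[0]*4).astype(int); o=np.array([max(0,c[0]-400),max(0,c[1]-300)])
for w,sc in(((259,297),(452,222)),((382,297),(308,318))):
    x,res=tri([mw,ms],[w,(o+np.array(sc)-1.5)/4]); print(x.round(1),np.round(res,1),(Rt.T@(x-T)).round(1))
# lid_s disc top in the wrist picture: edges
im=cv2.imread("pics/w1.png"); g=cv2.medianBlur(cv2.cvtColor(im,cv2.COLOR_BGR2GRAY),3)
hsv=cv2.cvtColor(im,cv2.COLOR_BGR2HSV); mk=((hsv[...,0]<28)&(hsv[...,1]>60)).astype(np.uint8)
b=blob(mk,(318,215)); ys,xs=np.nonzero(b); print(xs.min(),xs.max(),ys.min(),ys.max())
for y in (238,242,246,250,254):
    r=xs[ys==y]; print(y,r.min(),r.max(),(r.min()+r.max())/2)
E
```

```text
[ 455.9 -240.6  223.7] [1.2 1.2] [  9.  -26.8 -32.7]
[ 466.8 -295.5  213.4] [2. 2.] [  3.3  28.9 -22.3]
283 353 178 255
238 291 342 316.5
242 295 338 316.5
246 300 336 318.0
250 304 333 318.5
254 311 326 318.5
```

```bash
python3 - <<'E'
from h import *
s=status.sense(); mw=viewer.camera_model("wrist"); T=s["tool_pos"]; Rt=R.from_euler("xyz",s["tcp_rot"],degrees=True).as_matrix()
for z in(88,91):
    x=plane(mw,[(318.5,233.7)],z)[0]; print(x.round(1),(x-T).round(1),"tool",(Rt.T@(x-T)).round(1))
E
```

```text
[ 455.8 -267.    88. ] [   0.6    1.8 -103. ] tool [  1.1  -1.6 103. ]
[ 456.6 -266.8   91. ] [   1.4    2.  -100. ] tool [  1.9  -1.6 100. ]
```

Emit:
{"api": "arm_command", "payload": {"targets": [[[0.001,0.002,-0.03,0,0,0,0.1],[0,0,-0.03,0,0,0,0.1],[0,0,-0.03,0,0,0,0.1],[0,0,-0.03,0,0,0,0.1],[0,0,-0.006,0,0,0,0.1],[0,0,0,0,0,0,0.1]]]}}

```text
time: 2.62
tool_pos: [456.7, -266.4, 65.4]
tcp_rot: [-180.0, 0.0, 17.2]
ft_force: [0.5, -0.1, 0.5]
finger_gap: 46.8
grip_force: 0.0
```

```bash
python3 - <<'E'
from h import *
s=status.sense(); print(s["tool_pos"],s["finger_gap"])
m=viewer.camera_model("scene"); im=viewer.snapshot("scene")[:,:,::-1].copy(); w=viewer.snapshot("wrist")[:,:,::-1]
a=cv2.resize(im[200:320,80:240],(400,300),interpolation=cv2.INTER_CUBIC)
a=cv2.resize(im[190:310,80:240],(533,400),interpolation=cv2.INTER_CUBIC)
b=cv2.resize(w[150:480,180:460],(267,315))
out=np.zeros((400,800,3),np.uint8); out[:,:533]=a; out[:315,533:]=b
cv2.imwrite("pics/p2.png",out)
E
```

```text
[ 456.67331845 -266.41202597   65.36933266] 46.83740100804677
```

View pics/p2.png

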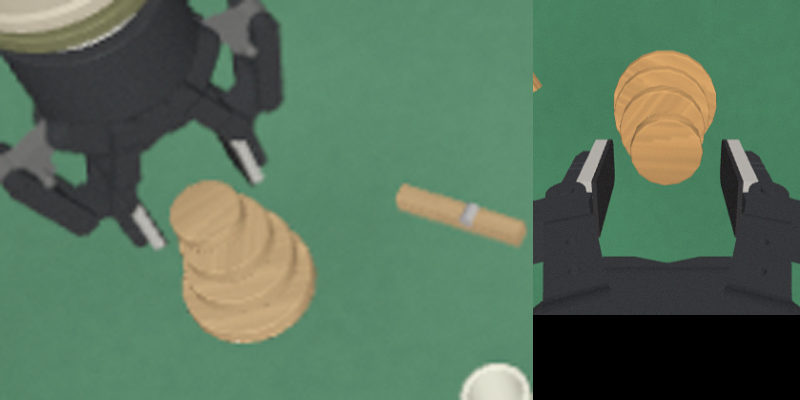

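Tips sit about 99 mm high with the TCP at 65 mm, so the pads end about 34 mm behind the TCP at this opening. I'm lowering 25 mm and gripping lid_s.

Emit:
{"api": "arm_command", "payload": {"targets": [[[0,0,-0.008,0,0,0,0.1],[0,0,-0.008,0,0,0,0.1],[0,0,-0.005,0,0,0,0.1],[0,0,-0.004,0,0,0,0.1],[0,0,0,0,0,0,0.1]]], "force": 35}}

```text
time: 3.35
tool_pos: [456.5, -265.8, 39.5]
tcp_rot: [-180.0, 0.0, 17.2]
ft_force: [-0.8, -0.7, 0.2]
finger_gap: 47.0
grip_force: 0.0
```

Emit:
{"api": "arm_command", "payload": {"targets": [[[0,0,0,0,0,0,-0.1],[0,0,0,0,0,0,-0.3],[0,0,0,0,0,0,-0.5],[0,0,0,0,0,0,-0.5],[0,0,0,0,0,0,-0.5]]]}}

```text
time: 3.98
tool_pos: [457.1, -266.3, 40.4]
tcp_rot: [180.0, -0.0, 17.2]
ft_force: [-0.7, 0.2, 4.2]
finger_gap: 32.7
grip_force: 35.0
```

```bash
python3 - <<'E'
from h import *
s=status.sense(); print(s["tool_pos"],s["finger_gap"],s["grip_force"],s["ft_force"])
im=viewer.snapshot("scene")[:,:,::-1].copy(); w=viewer.snapshot("wrist")[:,:,::-1]
a=cv2.resize(im[190:310,80:240],(533,400),interpolation=cv2.INTER_CUBIC)
b=cv2.resize(w[150:480,180:460],(267,315))
out=np.zeros((400,800,3),np.uint8); out[:,:533]=a; out[:315,533:]=b
cv2.imwrite("pics/p3.png",out)
E
```

```text
[ 457.13779153 -266.33492739   40.42297359] 32.709160563458035 35.0359952962026 [-0.73944744  0.19327906  4.24618422]
```

View pics/p3.png

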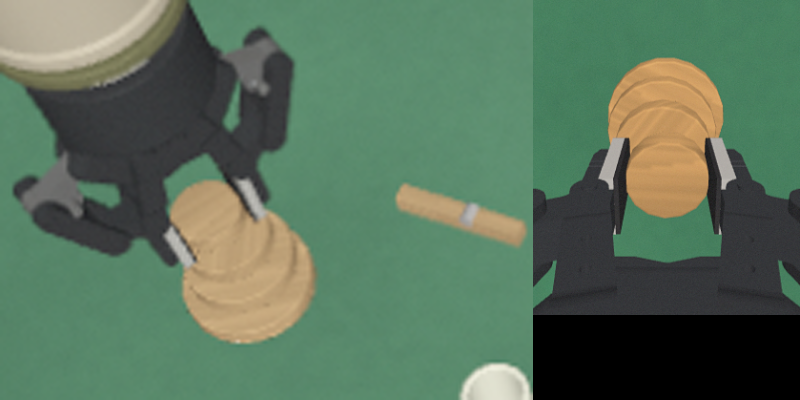

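lid_s is held: the gap is 33 mm, and in the wrist crop it sits between the pads at (667,180) with the lid stack undisturbed below. I'm lifting and carrying it to jar_s.

Emit:
{"api": "arm_command", "payload": {"targets": [[[0,0,0.004,0,0,0,-0.5],[0,0,0.012,0,0,0,-0.5],[0,0,0.028,0,0,0,-0.5],[0,0,0.028,0,0,0,-0.5],[0,0,0.028,0,0,0,-0.5],[0.02,0.014,0.01,0,0,0,-0.5],[0.03,0.021,0,0,0,0,-0.5],[0.03,0.021,0,0,0,0,-0.5],[0.03,0.021,0,0,0,0,-0.5],[0.028,0.02,0,0,0,0,-0.5]]]}}

```text
time: 5.32
tool_pos: [595.7, -168.2, 150.6]
tcp_rot: [180.0, -0.0, 17.2]
ft_force: [0.5, 0.1, 0.1]
finger_gap: 33.1
grip_force: 34.8
```

Emit:
{"api": "arm_command", "payload": {"targets": [[[0,0,0,0,0,0,-0.5],[0,0,0,0,0,0,-0.5],[0,0,0,0,0,0,-0.5]]]}}

```text
time: 5.7
tool_pos: [594.1, -169.8, 150.1]
tcp_rot: [180.0, 0.0, 17.2]
ft_force: [-0.6, -0.2, -0.8]
finger_gap: 33.0
grip_force: 34.8
```

```bash
cat > rim.py <<'E'
from h import *
import sys
def rim(z,D,name,save=False):
    """outer rim circle of the white jar at height z near the TCP axis, wrist camera"""
    s=status.sense(); m=viewer.camera_model("wrist"); im=viewer.snapshot("wrist")[:,:,::-1].copy()
    cv2.imwrite(f"pics/{name}.png",im)
    T=s["tool_pos"]; Rt=R.from_euler("xyz",s["tcp_rot"],degrees=True).as_matrix()
    print("t",round(s["time"],2),"TCP",T.round(1),"gap",round(s["finger_gap"],1),"ft",s["ft_force"].round(1))
    return s,m,im,T,Rt
E
python3 - <<'E'
from rim import *
s,m,im,T,Rt=rim(66,33,"w3")
# rectify the rim plane to mm (plan view at z=66), 0.25 mm per pixel, centred at TCP
n=400;z=66.
g=np.array([[-50,-50],[50,-50],[50,50],[-50,50]],float)
src=np.float32(proj(m,[np.r_[T[:2],0]+np.r_[(Rt@[a,b,0])[:2],z] for a,b in g]))
dst=np.float32([[0,0],[n,0],[n,n],[0,n]])
pl=cv2.warpPerspective(im,cv2.getPerspectiveTransform(src,dst),(n,n)); cv2.imwrite("pics/pl3.png",np.hstack([pl,cv2.resize(im[100:420,120:520],(500,400))])[:, :800])
E
```

```text
t 5.7 TCP [ 594.1 -169.8  150.1] gap 33.0 ft [-0.6 -0.2 -0.8]
```

View pics/pl3.png

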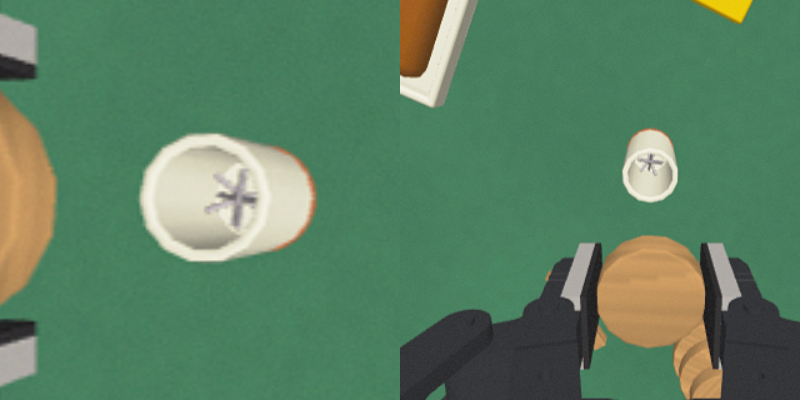

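In the plan view the jar_s rim spans 140–268 by 133–261 px (32 mm), centred at tool (+1.1, −0.6). The lid sits at about tool x −0.5. I'm shifting by (1.3, 1.0) mm and descending.

Emit:
{"api": "arm_command", "payload": {"targets": [[[0.0013,0.001,-0.02,0,0,0,-0.5],[0,0,-0.03,0,0,0,-0.5],[0,0,-0.03,0,0,0,-0.5],[0,0,-0.02,0,0,0,-0.5],[0,0,-0.006,0,0,0,-0.5],[0,0,0,0,0,0,-0.5],[0,0,0,0,0,0,-0.5]]]}}

```text
time: 6.62
tool_pos: [597.2, -168.5, 45.5]
tcp_rot: [179.9, -0.1, 17.2]
ft_force: [-0.0, -0.7, -0.1]
finger_gap: 32.9
grip_force: 34.8
```

Emit:
{"api": "arm_command", "payload": {"targets": [[[0,0,-0.003,0,0,0,-0.5],[0,0,-0.003,0,0,0,-0.5],[0,0,0,0,0,0,-0.5]]]}}

```text
time: 7.0
tool_pos: [595.8, -168.0, 37.7]
tcp_rot: [-180.0, 0.0, 17.2]
ft_force: [0.5, -0.4, -0.3]
finger_gap: 33.5
grip_force: 34.8
```

Emit:
{"api": "arm_command", "payload": {"targets": [[[0,0,-0.002,0,0,0,-0.5],[0,0,-0.002,0,0,0,-0.5],[0,0,0,0,0,0,-0.5]]]}}

```text
time: 7.38
tool_pos: [595.9, -168.0, 33.7]
tcp_rot: [-180.0, 0.0, 17.2]
ft_force: [0.0, 0.7, -0.5]
finger_gap: 33.3
grip_force: 34.8
```

Emit:
{"api": "arm_command", "payload": {"targets": [[[0,0,-0.001,0,0,0,-0.5],[0,0,-0.001,0,0,0,-0.5],[0,0,0,0,0,0,-0.5]]]}}

```text
time: 7.75
tool_pos: [596.0, -168.1, 31.9]
tcp_rot: [-180.0, 0.0, 17.2]
ft_force: [-0.1, -0.3, -0.1]
finger_gap: 33.3
grip_force: 34.8
```

Emit:
{"api": "arm_command", "payload": {"targets": [[[0,0,-0.001,0,0,0,-0.5],[0,0,-0.001,0,0,0,-0.5],[0,0,0,0,0,0,-0.5]]]}}

```text
time: 8.12
tool_pos: [596.4, -168.1, 30.5]
tcp_rot: [180.0, -0.0, 17.2]
ft_force: [-1.3, -0.1, 4.4]
finger_gap: 33.1
grip_force: 35.1
```

Contact came at 30.5 mm, where I predicted 30.4, so the lid is seated. I'm opening, rising and checking.

Emit:
{"api": "arm_command", "payload": {"targets": [[[0,0,0,0,0,0,0.1],[0,0,0,0,0,0,0.1],[0,0,0,0,0,0,0.1],[0,0,0.02,0,0,0,0.1],[0,0,0.03,0,0,0,0.1],[0,0,0.03,0,0,0,0.1],[0,0,0.03,0,0,0,0.1],[0,0,0.01,0,0,0,0.1],[0,0,0,0,0,0,0.1]]]}}

```text
time: 9.25
tool_pos: [596.7, -168.3, 151.2]
tcp_rot: [179.9, -0.1, 17.2]
ft_force: [-0.4, 0.2, -0.1]
finger_gap: 46.9
grip_force: 0.0
```

```bash
cat >> rim.py <<'E'
def plan(m,im,T,Rt,z,half=50,n=400):
    g=np.array([[-1,-1],[1,-1],[1,1],[-1,1]],float)*half
    src=np.float32(proj(m,[np.r_[T[:2]+(Rt@[a,b,0])[:2],z] for a,b in g]))
    return cv2.warpPerspective(im,cv2.getPerspectiveTransform(src,np.float32([[0,0],[n,0],[n,n],[0,n]])),(n,n))
def wood(pl):
    h=cv2.cvtColor(pl,cv2.COLOR_BGR2HSV); return ((h[...,0]<28)&(h[...,1]>75)&(h[...,2]>90)).astype(np.uint8)
E
python3 - <<'E'
from rim import *
s,m,im,T,Rt=rim(66,33,"w4")
pl=plan(m,im,T,Rt,78); b=blob(wood(pl),(200,200)); ys,xs=np.nonzero(b)
print("lid mm tool x",(xs.min()-200)/4,(xs.max()-200)/4,"y",(ys.min()-200)/4,(ys.max()-200)/4)
cv2.imwrite("pics/pl4.png",pl)
pl=plan(m,im,T,Rt,66);h=cv2.cvtColor(pl,cv2.COLOR_BGR2HSV)
E
```

```text
t 9.25 TCP [ 596.7 -168.3  151.2] gap 46.9 ft [-0.4  0.2 -0.1]
lid mm tool x -19.5 16.75 y -17.25 16.5
```

lid_s sits centred on jar_s. I'm going back to the stack for lid_m.

Emit:
{"api": "arm_command", "payload": {"targets": [[[-0.028,-0.02,0.004,0,0,0,0.4],[-0.028,-0.02,0.004,0,0,0,0.4],[-0.028,-0.02,0.004,0,0,0,0.4],[-0.028,-0.02,0.004,0,0,0,0.4],[-0.028,-0.019,0.004,0,0,0,0.4],[0,0,0,0,0,0,0.4],[0,0,0,0,0,0,0.4]]]}}

```text
time: 10.18
tool_pos: [455.8, -266.5, 168.8]
tcp_rot: [-179.9, 0.0, 17.2]
ft_force: [-0.3, 0.0, 0.3]
finger_gap: 59.7
grip_force: 0.0
```

```bash
python3 - <<'E'
from rim import *
s,m,im,T,Rt=rim(66,33,"w5")
P=[plan(m,im,T,Rt,z) for z in(66,44,22)]
for z,pl in zip((66,44,22),P):
    b=blob(wood(pl),(200,200)); ys,xs=np.nonzero(b)
    print(z,"x",(xs.min()-200)/4,(xs.max()-200)/4,"y",(ys.min()-200)/4,(ys.max()-200)/4)
cv2.imwrite("pics/pl5.png",np.hstack(P[:2]))
E
```

```text
t 10.18 TCP [ 455.8 -266.5  168.8] gap 59.7 ft [-0.3  0.   0.3]
66 x -21.25 41.0 y -29.25 28.0
44 x -28.75 38.5 y -31.75 30.25
22 x -36.25 36.0 y -34.0 32.5
```

View pics/pl5.png

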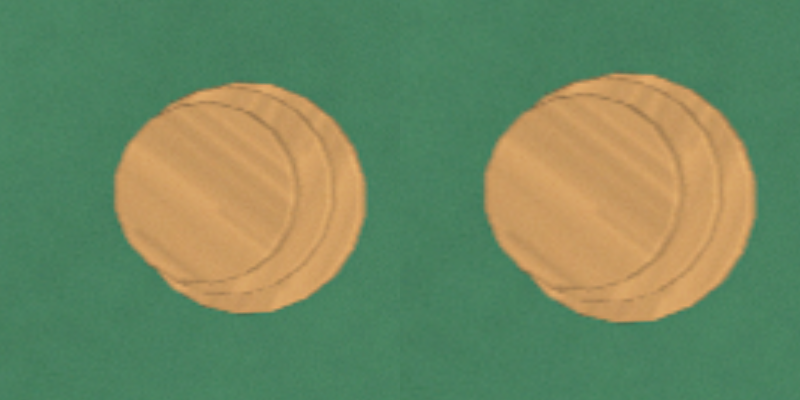

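lid_m in the z=66 plan spans 115–298 by 101–283 px (46 mm), centred at tool (+1.6, −2.0). I'm descending onto it.

Emit:
{"api": "arm_command", "payload": {"targets": [[[0.0009,0.0024,-0.035,0,0,0,0.4],[0,0,-0.035,0,0,0,0.4],[0,0,-0.035,0,0,0,0.4],[0,0,-0.025,0,0,0,0.4],[0,0,-0.015,0,0,0,0.4],[0,0,-0.006,0,0,0,0.4],[0,0,0,0,0,0,0.4],[0,0,0,0,0,0,0.4]]]}}

```text
time: 11.22
tool_pos: [457.8, -265.2, 20.2]
tcp_rot: [179.9, -0.1, 17.2]
ft_force: [-0.0, -0.4, 0.1]
finger_gap: 59.4
grip_force: 0.0
```

Emit:
{"api": "arm_command", "payload": {"targets": [[[0,0,0,0,0,0,0.2],[0,0,0,0,0,0,0],[0,0,0,0,0,0,-0.2],[0,0,0,0,0,0,-0.2],[0,0,0,0,0,0,-0.2]]]}}

```text
time: 11.85
tool_pos: [457.8, -265.2, 20.2]
tcp_rot: [179.9, -0.1, 17.2]
ft_force: [-0.4, 2.2, 4.9]
finger_gap: 44.1
grip_force: 36.1
```

Emit:
{"api": "arm_command", "payload": {"targets": [[[0,0,0.004,0,0,0,-0.2],[0,0,0.012,0,0,0,-0.2],[0,0,0.028,0,0,0,-0.2],[0,0,0.035,0,0,0,-0.2],[0,0,0.035,0,0,0,-0.2],[0.008,0.02,0.03,0,0,0,-0.2],[0.0165,0.04,0,0,0,0,-0.2],[0.0165,0.04,0,0,0,0,-0.2],[0.0165,0.04,0,0,0,0,-0.2],[0.0165,0.04,0,0,0,0,-0.2]]]}}

```text
time: 13.1
tool_pos: [531.4, -83.4, 163.9]
tcp_rot: [180.0, -0.0, 17.2]
ft_force: [0.5, -0.6, -1.0]
finger_gap: 44.0
grip_force: 35.7
```

Emit:
{"api": "arm_command", "payload": {"targets": [[[0.0165,0.04,0,0,0,0,-0.2],[0.0165,0.04,0,0,0,0,-0.2],[0.0165,0.04,0,0,0,0,-0.2],[0.0165,0.04,0,0,0,0,-0.2],[0.016,0.04,0,0,0,0,-0.2],[0.008,0.023,0,0,0,0,-0.2],[0,0,0,0,0,0,-0.2],[0,0,0,0,0,0,-0.2],[0,0,0,0,0,0,-0.2]]]}}

```text
time: 14.22
tool_pos: [620.9, 137.3, 163.2]
tcp_rot: [180.0, -0.0, 17.2]
ft_force: [-1.0, 0.7, -1.0]
finger_gap: 44.0
grip_force: 35.7
```

```bash
cat > circ.py <<'E'
from rim import *
def jar(z,D,name):
    """rim circle from the ceramic mask in the plan at rim height; far edge = small tool x"""
    s,m,im,T,Rt=rim(z,D,name); pl=plan(m,im,T,Rt,z,60,480)
    h=cv2.cvtColor(pl,cv2.COLOR_BGR2HSV).astype(int)
    w=((h[...,1]<50)&(h[...,2]>140)).astype(np.uint8)
    w=cv2.morphologyEx(w,cv2.MORPH_OPEN,np.ones((3,3)))
    c=cv2.findContours(w,cv2.RETR_EXTERNAL,cv2.CHAIN_APPROX_NONE)[0]
    c=[k for k in c if cv2.contourArea(cv2.convexHull(k))>2000]
    c=min(c,key=lambda k:np.hypot(*(k.reshape(-1,2).mean(0)-240)))
    p=(c.reshape(-1,2)-239.5)/4; x,y=p.T
    # half circle at small x is rim: algebraic fit on points within D/2 of the min x
    q=p[x<x.min()+D*0.45]; A=np.c_[2*q,np.ones(len(q))]; f=np.linalg.lstsq(A,(q**2).sum(1),rcond=None)[0]
    r=np.sqrt(f[2]+f[0]**2+f[1]**2)
    print("extent x",x.min(),x.max(),"y",y.min(),y.max(),"by extents",x.min()+D/2,(y.min()+y.max())/2,"fit",f[:2].round(1),"D",2*r)
    t=f[:2]; print("shift world for lid at tool 0:",(Rt@[t[0],t[1],0])[:2].round(1))
    cv2.imwrite(f"pics/pl_{name}.png",np.hstack([pl,im[:,160:480]]))
if __name__=="__main__": jar(float(sys.argv[1]),float(sys.argv[2]),sys.argv[3])
E
python3 circ.py 82 44 w6
```

```text
t 14.22 TCP [620.9 137.3 163.2] gap 44.0 ft [-1.   0.7 -1. ]
extent x -20.625 33.625 y -20.625 22.875 by extents 1.375 1.125 fit [0.8 1. ] D 43.00178467303671
shift world for lid at tool 0: [ 1.1 -0.7]
```

View pics/pl_w6.png

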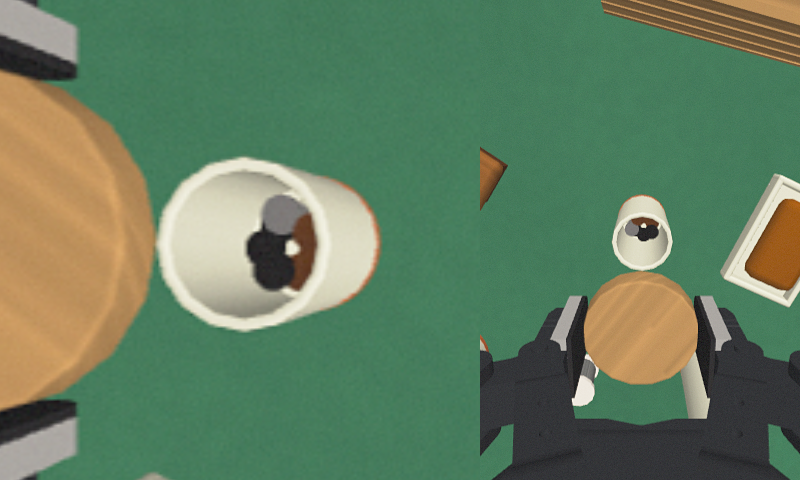

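The jar_m rim in the plan spans x from −20.6 and y from −20.6 to 22.9 (43 mm), centred at tool (+1.0, +1.0). The lid is at tool x about 0. I'm shifting and lowering.

Emit:
{"api": "arm_command", "payload": {"targets": [[[0.0012,-0.0006,-0.02,0,0,0,-0.2],[0,0,-0.03,0,0,0,-0.2],[0,0,-0.03,0,0,0,-0.2],[0,0,-0.015,0,0,0,-0.2],[0,0,-0.005,0,0,0,-0.2],[0,0,-0.004,0,0,0,-0.2],[0,0,-0.003,0,0,0,-0.2],[0,0,0,0,0,0,-0.2],[0,0,0,0,0,0,-0.2]]]}}

```text
time: 15.4
tool_pos: [622.6, 137.8, 56.6]
tcp_rot: [180.0, -0.1, 17.2]
ft_force: [-0.1, 0.2, -0.1]
finger_gap: 43.9
grip_force: 35.7
```

Emit:
{"api": "arm_command", "payload": {"targets": [[[0,0,-0.002,0,0,0,-0.2],[0,0,-0.002,0,0,0,-0.2],[0,0,0,0,0,0,-0.2]]]}}

```text
time: 15.78
tool_pos: [621.9, 137.7, 51.6]
tcp_rot: [-180.0, 0.0, 17.2]
ft_force: [-0.7, -1.1, -0.3]
finger_gap: 44.3
grip_force: 35.7
```

Emit:
{"api": "arm_command", "payload": {"targets": [[[0,0,-0.001,0,0,0,-0.2],[0,0,-0.001,0,0,0,-0.2],[0,0,0,0,0,0,-0.2]]]}}

```text
time: 16.15
tool_pos: [622.2, 137.7, 49.9]
tcp_rot: [-180.0, 0.0, 17.2]
ft_force: [-0.1, -0.5, -0.5]
finger_gap: 44.4
grip_force: 35.7
```

Emit:
{"api": "arm_command", "payload": {"targets": [[[0,0,-0.001,0,0,0,-0.2],[0,0,-0.001,0,0,0,-0.2],[0,0,0,0,0,0,-0.2]]]}}

```text
time: 16.52
tool_pos: [623.0, 137.6, 49.1]
tcp_rot: [180.0, -0.1, 17.2]
ft_force: [-1.6, -1.3, 5.8]
finger_gap: 44.0
grip_force: 39.0
```

Emit:
{"api": "arm_command", "payload": {"targets": [[[0,0,-0.001,0,0,0,-0.2],[0,0,0,0,0,0,-0.2]]]}}

```text
time: 16.77
tool_pos: [623.5, 137.6, 48.8]
tcp_rot: [179.9, -0.1, 17.2]
ft_force: [-1.6, -1.6, 7.9]
finger_gap: 44.0
grip_force: 40.6
```

Emit:
{"api": "arm_command", "payload": {"targets": [[[0,0,0.001,0,0,0,0.4],[0,0,0,0,0,0,0.4],[0,0,0,0,0,0,0.4],[0,0,0.02,0,0,0,0.4],[0,0,0.03,0,0,0,0.4],[0,0,0.03,0,0,0,0.4],[0,0,0.03,0,0,0,0.4],[0,0,0.01,0,0,0,0.6],[0,0,0,0,0,0,0.6]]]}}

```text
time: 17.9
tool_pos: [622.8, 137.8, 169.2]
tcp_rot: [180.0, -0.1, 17.2]
ft_force: [0.4, -0.9, -0.4]
finger_gap: 68.3
grip_force: 0.0
```

```bash
cat > lid.py <<'E'
from rim import *
def lid(z,D,name):
    s,m,im,T,Rt=rim(z,D,name); pl=plan(m,im,T,Rt,z,60,480)
    ys,xs=np.nonzero(blob(wood(pl),(240,240))); a=(np.array([xs.min(),xs.max(),ys.min(),ys.max()])-239.5)/4
    print("extent",a,"centre by far edge",a[0]+D/2,(a[2]+a[3])/2,"width",a[3]-a[2]); cv2.imwrite(f"pics/pl_{name}.png",np.hstack([pl,im[:,160:480]]))
lid(float(sys.argv[1]),float(sys.argv[2]),sys.argv[3])
E
python3 lid.py 94 46 w7
```

```text
t 17.9 TCP [622.8 137.8 169.2] gap 68.3 ft [ 0.4 -0.9 -0.4]
extent [-23.625  23.375 -23.625  21.625] centre by far edge -0.625 -1.0 width 45.25
```

Emit:
{"api": "arm_command", "payload": {"targets": [[[-0.0165,-0.04,0,0,0,0,0.6],[-0.0165,-0.04,0,0,0,0,0.6],[-0.0165,-0.04,0,0,0,0,0.6],[-0.0165,-0.04,0,0,0,0,0.6],[-0.0165,-0.04,0,0,0,0,0.6],[-0.0165,-0.04,0,0,0,0,0.6],[-0.0165,-0.04,0,0,0,0,0.6],[-0.0165,-0.04,0,0,0,0,0.6],[-0.0165,-0.04,0,0,0,0,0.6],[-0.0165,-0.042,0,0,0,0,0.6]]]}}

```text
time: 19.2
tool_pos: [455.6, -264.8, 166.1]
tcp_rot: [-179.9, 0.1, 17.2]
ft_force: [0.9, 0.5, -0.4]
finger_gap: 68.4
grip_force: 0.0
```

Emit:
{"api": "arm_command", "payload": {"targets": [[[0,0,0,0,0,0,0.6],[0,0,0,0,0,0,0.6],[0,0,0,0,0,0,0.6]]]}}

```text
time: 19.58
tool_pos: [457.4, -263.0, 167.3]
tcp_rot: [-179.9, 0.0, 17.3]
ft_force: [0.4, -0.5, 0.3]
finger_gap: 68.2
grip_force: 0.0
```

```bash
python3 lid.py 44 57 w8
```

```text
t 19.57 TCP [ 457.4 -263.   167.3] gap 68.2 ft [ 0.4 -0.5  0.3]
extent [-28.875  36.625 -28.875  33.125] centre by far edge -0.375 2.125 width 62.0
```

View pics/pl_w8.png

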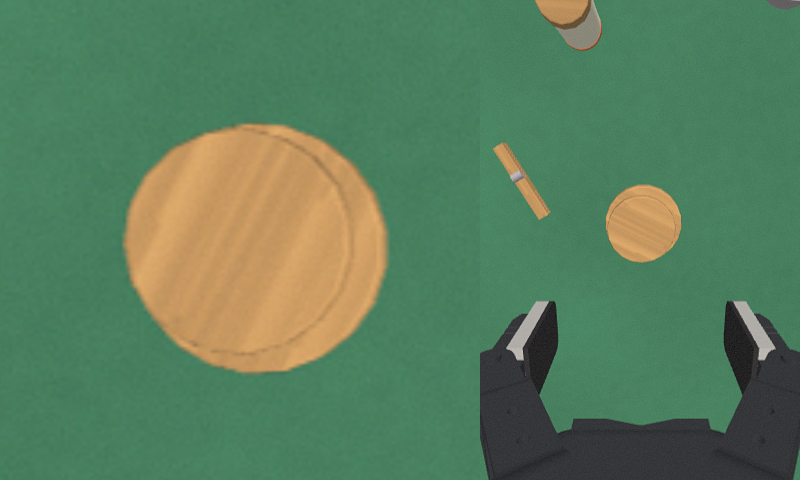

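lid_m is centred on jar_m. lid_l in the plan spans 125–352 by 127–355 px (57 mm), centred at tool (−0.3, +0.4). I'm descending onto it.

Emit:
{"api": "arm_command", "payload": {"targets": [[[0,-0.0005,-0.035,0,0,0,0.6],[0,0,-0.035,0,0,0,0.6],[0,0,-0.035,0,0,0,0.6],[0,0,-0.03,0,0,0,0.6],[0,0,-0.02,0,0,0,0.6],[0,0,-0.008,0,0,0,0.6],[0,0,-0.004,0,0,0,0.6],[0,0,0,0,0,0,0.6],[0,0,0,0,0,0,0.6]]]}}

```text
time: 20.75
tool_pos: [457.9, -265.2, 2.0]
tcp_rot: [179.9, -0.1, 17.2]
ft_force: [0.0, -0.5, 1.2]
finger_gap: 68.3
grip_force: 0.0
```

Emit:
{"api": "arm_command", "payload": {"targets": [[[0,0,0,0,0,0,0.4],[0,0,0,0,0,0,0.2],[0,0,0,0,0,0,0.1],[0,0,0,0,0,0,0.1],[0,0,0,0,0,0,0.1]]]}}

```text
time: 21.38
tool_pos: [457.6, -265.1, 2.2]
tcp_rot: [180.0, -0.0, 17.2]
ft_force: [-2.9, 3.2, 6.8]
finger_gap: 54.4
grip_force: 35.8
```

Emit:
{"api": "arm_command", "payload": {"targets": [[[0,0,0.004,0,0,0,0.1],[0,0,0.012,0,0,0,0.1],[0,0,0.028,0,0,0,0.1],[0,0,0.04,0,0,0,0.1],[0,0,0.04,0,0,0,0.1],[0,0,0.04,0,0,0,0.1],[-0.001,0.02,0.03,0,0,0,0.1],[-0.001,0.04,0,0,0,0,0.1],[-0.001,0.04,0,0,0,0,0.1],[-0.001,0.04,0,0,0,0,0.1]]]}}

```text
time: 22.62
tool_pos: [453.1, -123.7, 196.0]
tcp_rot: [180.0, -0.1, 17.2]
ft_force: [0.4, 0.2, -1.0]
finger_gap: 54.6
grip_force: 37.0
```

Emit:
{"api": "arm_command", "payload": {"targets": [[[-0.001,0.04,0,0,0,0,0.1],[-0.001,0.04,0,0,0,0,0.1],[-0.001,0.04,0,0,0,0,0.1],[0,0.02,0,0,0,0,0.1],[0,0,0,0,0,0,0.1],[0,0,0,0,0,0,0.1],[0,0,0,0,0,0,0.1]]]}}

```text
time: 23.5
tool_pos: [450.2, 14.4, 195.1]
tcp_rot: [180.0, -0.0, 17.2]
ft_force: [-0.3, 0.1, -0.5]
finger_gap: 55.0
grip_force: 37.0
```

```bash
sed -i 's/60,480/90,720/; s/240)))/360)))/; s/239.5)\/4/359.5)\/4/; s/mean(0)-240/mean(0)-360/; s/np.hstack(\[pl,im\[:,160:480\]\])/np.hstack([cv2.resize(pl,(480,480)),im[:,160:480]])/' circ.py; python3 circ.py 118 55 w9
```

```text
t 23.5 TCP [450.2  14.4 195.1] gap 55.0 ft [-0.3  0.1 -0.5]
extent x 13.375 69.125 y -24.875 29.125 by extents 40.875 2.125 fit [40.7  1.9] D 54.024377754343504
shift world for lid at tool 0: [39.4 10.2]
```

View pics/pl_w9.png

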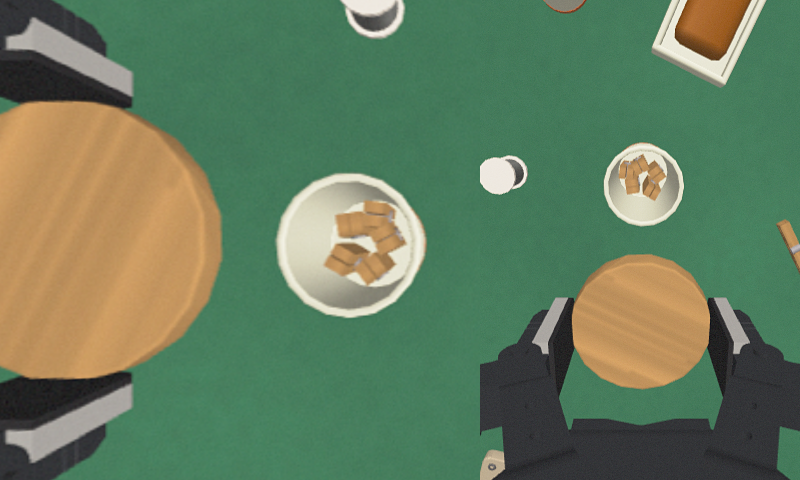

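The jar_l rim spans x 13.4–69 and y −24.9–29.1 (54 mm), centred at tool (40.8, 2.0). The lid sits at (+0.4, +0.4). I'm moving over and lowering.

Emit:
{"api": "arm_command", "payload": {"targets": [[[0.02,0.0052,0,0,0,0,0.1],[0.0192,0.0052,-0.01,0,0,0,0.1],[0,0,-0.03,0,0,0,0.1],[0,0,-0.03,0,0,0,0.1],[0,0,-0.015,0,0,0,0.1],[0,0,-0.006,0,0,0,0.1],[0,0,-0.005,0,0,0,0.1],[0,0,0,0,0,0,0.1],[0,0,0,0,0,0,0.1]]]}}

```text
time: 24.68
tool_pos: [490.0, 25.6, 99.8]
tcp_rot: [180.0, -0.1, 17.2]
ft_force: [-0.1, 0.5, -1.6]
finger_gap: 54.7
grip_force: 37.0
```

Emit:
{"api": "arm_command", "payload": {"targets": [[[0,0,-0.002,0,0,0,0.1],[0,0,-0.002,0,0,0,0.1],[0,0,0,0,0,0,0.1]]]}}

```text
time: 25.05
tool_pos: [489.2, 25.7, 94.7]
tcp_rot: [-180.0, 0.0, 17.2]
ft_force: [0.8, -0.1, 0.2]
finger_gap: 54.8
grip_force: 37.1
```

Emit:
{"api": "arm_command", "payload": {"targets": [[[0,0,-0.002,0,0,0,0.1],[0,0,-0.001,0,0,0,0.1],[0,0,0,0,0,0,0.1]]]}}

```text
time: 25.42
tool_pos: [489.3, 25.6, 91.9]
tcp_rot: [-180.0, 0.0, 17.2]
ft_force: [0.2, -0.2, 0.3]
finger_gap: 54.6
grip_force: 37.1
```

Emit:
{"api": "arm_command", "payload": {"targets": [[[0,0,-0.001,0,0,0,0.1],[0,0,-0.001,0,0,0,0.1],[0,0,0,0,0,0,0.1]]]}}

```text
time: 25.8
tool_pos: [489.3, 25.6, 89.9]
tcp_rot: [-180.0, 0.0, 17.2]
ft_force: [-0.6, -0.4, -0.8]
finger_gap: 54.8
grip_force: 37.1
```

Emit:
{"api": "arm_command", "payload": {"targets": [[[0,0,-0.001,0,0,0,0.1],[0,0,-0.001,0,0,0,0.1],[0,0,0,0,0,0,0.1]]]}}

```text
time: 26.18
tool_pos: [489.5, 25.6, 88.2]
tcp_rot: [180.0, -0.0, 17.2]
ft_force: [-1.1, 1.0, 2.5]
finger_gap: 54.8
grip_force: 37.3
```

Contact came exactly where predicted (88.2 mm). I'm releasing, rising and checking, then going on to lid_xl.

Emit:
{"api": "arm_command", "payload": {"targets": [[[0,0,0,0,0,0,0.5],[0,0,0,0,0,0,0.8],[0,0,0,0,0,0,0.8],[0,0,0.02,0,0,0,0.8],[0,0,0.03,0,0,0,0.8],[0,0,0.03,0,0,0,0.9],[0,0,0.03,0,0,0,1],[0,0,0.01,0,0,0,1],[0,0,0,0,0,0,1]]]}}

```text
time: 27.3
tool_pos: [489.7, 25.6, 208.0]
tcp_rot: [180.0, -0.0, 17.2]
ft_force: [-0.8, 1.0, 0.3]
finger_gap: 85.6
grip_force: 0.0
```

```bash
python3 lid.py 130 57 w10
```

```text
t 27.3 TCP [489.7  25.6 208. ] gap 85.6 ft [-0.8  1.   0.3]
extent [-28.625  29.125 -28.125  27.875] centre by far edge -0.125 -0.125 width 56.0
```

Emit:
{"api": "arm_command", "payload": {"targets": [[[-0.003,-0.03,-0.004,0,0,0,1],[-0.003,-0.03,-0.004,0,0,0,1],[-0.003,-0.03,-0.004,0,0,0,1],[-0.003,-0.03,-0.004,0,0,0,1],[-0.003,-0.03,-0.004,0,0,0,1],[-0.003,-0.03,-0.004,0,0,0,1],[-0.003,-0.03,-0.004,0,0,0,1],[-0.003,-0.03,-0.004,0,0,0,1],[-0.003,-0.03,-0.004,0,0,0,1],[-0.003,-0.021,-0.004,0,0,0,1]]]}}

```text
time: 28.6
tool_pos: [458.3, -266.0, 166.0]
tcp_rot: [-179.9, 0.1, 17.2]
ft_force: [-1.2, 0.1, -0.1]
finger_gap: 85.7
grip_force: 0.0
```

Emit:
{"api": "arm_command", "payload": {"targets": [[[0,0,0,0,0,0,1],[0,0,0,0,0,0,1],[0,0,0,0,0,0,1]]]}}

```text
time: 28.98
tool_pos: [459.7, -264.6, 168.1]
tcp_rot: [-180.0, -0.0, 17.3]
ft_force: [0.4, -1.2, -0.2]
finger_gap: 85.6
grip_force: 0.0
```

```bash
python3 lid.py 22 68 w11
```

```text
t 28.98 TCP [ 459.7 -264.6  168.1] gap 85.6 ft [ 0.4 -1.2 -0.2]
extent [-35.875  32.125 -33.375  33.625] centre by far edge -1.875 0.125 width 67.0
```

lid_l is seated centred. lid_xl shows a 67–68 mm disc at the right height, at tool (−1.9, 0.1), so I'm descending with a force check.

Emit:
{"api": "arm_command", "payload": {"targets": [[[-0.0018,-0.0007,-0.035,0,0,0,1],[0,0,-0.035,0,0,0,1],[0,0,-0.035,0,0,0,1],[0,0,-0.03,0,0,0,1],[0,0,-0.025,0,0,0,1],[0,0,-0.01,0,0,0,1],[0,0,-0.008,0,0,0,1],[0,0,0,0,0,0,1],[0,0,0,0,0,0,1]]]}}

```text
time: 30.15
tool_pos: [458.4, -266.5, -9.0]
tcp_rot: [179.9, -0.1, 17.2]
ft_force: [0.9, 0.3, -0.2]
finger_gap: 85.3
grip_force: 0.0
```

Emit:
{"api": "arm_command", "payload": {"targets": [[[0,0,-0.003,0,0,0,1],[0,0,-0.003,0,0,0,1],[0,0,0,0,0,0,1]]]}}

```text
time: 30.52
tool_pos: [457.3, -265.9, -16.3]
tcp_rot: [-180.0, 0.0, 17.2]
ft_force: [-0.1, 0.5, -0.2]
finger_gap: 85.7
grip_force: 0.0
```

```bash
python3 - <<'E'
from h import *
s=status.sense(); print(s["tool_pos"],s["finger_gap"],s["ft_force"])
im=viewer.snapshot("scene")[:,:,::-1]; w=viewer.snapshot("wrist")[:,:,::-1]
out=np.zeros((400,800,3),np.uint8); out[:,:533]=cv2.resize(im[190:310,80:240],(533,400),interpolation=cv2.INTER_CUBIC); out[:315,533:]=cv2.resize(w[150:480,180:460],(267,315))
cv2.imwrite("pics/p12.png",out)
E
```

```text
[ 457.32887426 -265.88408378  -16.33920128] 85.70899807768068 [-0.10853185  0.51670825 -0.22858566]
```

View pics/p12.png

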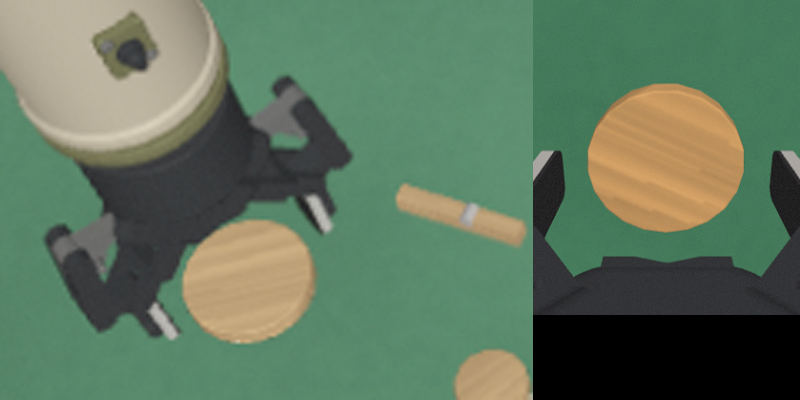

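The wrist crop puts the open tips at about (562,152) and (772,152), about 25–30 mm high, still at or above the disc top. I'm lowering about 12 mm more with the force watched, then gripping.

Emit:
{"api": "arm_command", "payload": {"targets": [[[0,0,-0.004,0,0,0,1],[0,0,-0.004,0,0,0,1],[0,0,-0.004,0,0,0,1],[0,0,0,0,0,0,1],[0,0,0,0,0,0,1]]]}}

```text
time: 31.25
tool_pos: [457.6, -266.1, -28.0]
tcp_rot: [180.0, 0.0, 17.2]
ft_force: [-0.2, -0.2, -0.4]
finger_gap: 85.4
grip_force: 0.0
```

Emit:
{"api": "arm_command", "payload": {"targets": [[[0,0,0,0,0,0,0.8],[0,0,0,0,0,0,0.6],[0,0,0,0,0,0,0.4],[0,0,0,0,0,0,0.4],[0,0,0,0,0,0,0.4]]], "force": 40}}

```text
time: 31.88
tool_pos: [457.8, -266.1, -27.1]
tcp_rot: [180.0, -0.0, 17.2]
ft_force: [-3.1, 3.7, 8.4]
finger_gap: 66.4
grip_force: 43.1
```

Emit:
{"api": "arm_command", "payload": {"targets": [[[0,0,0.004,0,0,0,0.4],[0,0,0.012,0,0,0,0.4],[0,0,0,0,0,0,0.4]]]}}

```text
time: 32.25
tool_pos: [458.7, -266.8, -10.5]
tcp_rot: [179.9, -0.1, 17.2]
ft_force: [0.9, -0.4, -0.2]
finger_gap: 66.2
grip_force: 44.6
```

```bash
python3 - <<'E'
from h import *
s=status.sense(); print(s["tool_pos"],s["finger_gap"],s["ft_force"])
im=viewer.snapshot("scene")[:,:,::-1]; w=viewer.snapshot("wrist")[:,:,::-1]
out=np.zeros((400,800,3),np.uint8); out[:,:533]=cv2.resize(im[190:310,80:240],(533,400),interpolation=cv2.INTER_CUBIC); out[:315,533:]=cv2.resize(w[150:480,180:460],(267,315))
cv2.imwrite("pics/p13.png",out)
E
```

```text
[ 458.6843637  -266.84911637  -10.45299836] 66.1734208064469 [ 0.94607293 -0.3636975  -0.24930712]
```

View pics/p13.png

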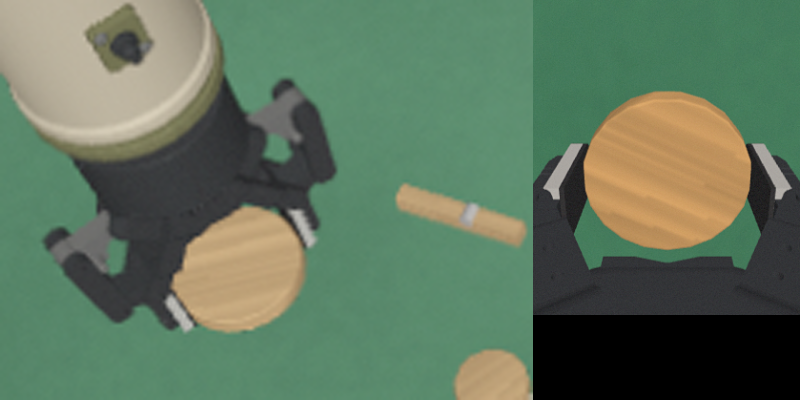

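The lid is lifted level: in the crop it is centred between the pads at (667,170). I'm carrying it high to jar_xl, stopping about 40 mm short to look.

Emit:
{"api": "arm_command", "payload": {"targets": [[[0,0,0.025,0,0,0,0.4],[0,0,0.04,0,0,0,0.4],[0,0,0.04,0,0,0,0.4],[0,0,0.04,0,0,0,0.4],[0,0,0.04,0,0,0,0.4],[-0.003,0.02,0.02,0,0,0,0.4],[-0.006,0.043,0,0,0,0,0.4],[-0.006,0.043,0,0,0,0,0.4],[-0.006,0.043,0,0,0,0,0.4],[-0.006,0.043,0,0,0,0,0.4]]]}}

```text
time: 33.6
tool_pos: [430.1, -72.7, 192.6]
tcp_rot: [-180.0, 0.0, 17.2]
ft_force: [0.3, 0.2, -0.3]
finger_gap: 66.3
grip_force: 44.8
```

Emit:
{"api": "arm_command", "payload": {"targets": [[[-0.006,0.043,0,0,0,0,0.4],[-0.006,0.043,0,0,0,0,0.4],[-0.006,0.043,0,0,0,0,0.4],[-0.006,0.043,0,0,0,0,0.4],[-0.006,0.043,0,0,0,0,0.4],[-0.006,0.043,0,0,0,0,0.4],[-0.006,0.043,0,0,0,0,0.4],[-0.002,0.035,0,0,0,0,0.4],[0,0.011,0,0,0,0,0.4],[0,0,0,0,0,0,0.4]]]}}

```text
time: 34.85
tool_pos: [386.4, 272.9, 192.6]
tcp_rot: [180.0, 0.0, 17.3]
ft_force: [-0.1, -0.8, -0.7]
finger_gap: 66.2
grip_force: 44.8
```

Emit:
{"api": "arm_command", "payload": {"targets": [[[0,0,0,0,0,0,0.4],[0,0,0,0,0,0,0.4]]]}}

```text
time: 35.1
tool_pos: [386.9, 272.0, 193.0]
tcp_rot: [180.0, -0.0, 17.1]
ft_force: [-0.8, 0.9, -0.6]
finger_gap: 66.1
grip_force: 44.8
```

```bash
python3 circ.py 100 66 w14
```

```text
t 35.1 TCP [386.9 272.  193. ] gap 66.1 ft [-0.8  0.9 -0.6]
extent x 10.375 75.875 y -26.125 39.125 by extents 43.375 6.5 fit [42.8  6.5] D 65.031031001448
shift world for lid at tool 0: [42.9  6.4]
```

View pics/pl_w14.png

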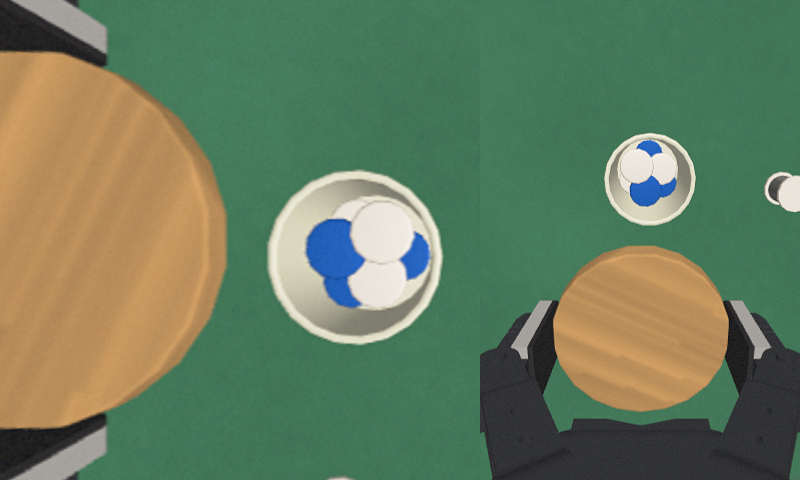

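The jar_xl rim spans x 10.4–75.9 and y −26.1–39.1 (65 mm), centred at tool (43.1, 6.5). That is 5 mm off the first coarse fit in y, so I'll move closer and check once more.

Emit:
{"api": "arm_command", "payload": {"targets": [[[0.0128,0.0007,0.01,0,0,0,0.4],[0.0129,0.0008,0.01,0,0,0,0.4],[0,0,0,0,0,0,0.4],[0,0,0,0,0,0,0.4]]]}}

```text
time: 35.65
tool_pos: [411.9, 274.1, 212.5]
tcp_rot: [180.0, 0.0, 17.2]
ft_force: [-0.0, 0.5, -1.1]
finger_gap: 65.9
grip_force: 44.8
```

```bash
python3 circ.py 100 66 w15
```

```text
t 35.65 TCP [411.9 274.1 212.5] gap 65.9 ft [-0.   0.5 -1.1]
extent x -11.625 55.875 y -31.375 33.875 by extents 21.375 1.25 fit [20.5  1.2] D 66.50931515186686
shift world for lid at tool 0: [20.   4.9]
```

Emit:
{"api": "arm_command", "payload": {"targets": [[[0.0091,0.0023,-0.01,0,0,0,0.4],[0.0091,0.0024,-0.02,0,0,0,0.4],[0,0,-0.035,0,0,0,0.4],[0,0,-0.03,0,0,0,0.4],[0,0,-0.02,0,0,0,0.4],[0,0,-0.012,0,0,0,0.4],[0,0,-0.006,0,0,0,0.4],[0,0,0,0,0,0,0.4],[0,0,0,0,0,0,0.4]]]}}

```text
time: 36.83
tool_pos: [431.2, 279.5, 81.0]
tcp_rot: [-180.0, -0.1, 17.2]
ft_force: [0.1, 0.5, -0.2]
finger_gap: 65.7
grip_force: 44.8
```

Emit:
{"api": "arm_command", "payload": {"targets": [[[0,0,-0.003,0,0,0,0.4],[0,0,-0.002,0,0,0,0.4],[0,0,0,0,0,0,0.4]]]}}

```text
time: 37.2
tool_pos: [430.3, 279.1, 74.8]
tcp_rot: [180.0, 0.0, 17.2]
ft_force: [-0.2, -0.3, -0.6]
finger_gap: 66.1
grip_force: 44.8
```

Emit:
{"api": "arm_command", "payload": {"targets": [[[0,0,-0.002,0,0,0,0.4],[0,0,-0.002,0,0,0,0.4],[0,0,0,0,0,0,0.4]]]}}

```text
time: 37.58
tool_pos: [430.3, 279.0, 70.7]
tcp_rot: [180.0, 0.0, 17.2]
ft_force: [0.1, 0.0, -1.2]
finger_gap: 66.4
grip_force: 44.8
```

Origin is about 98 mm, so the plug is entering the mouth freely. I'm continuing down in small steps.

Emit:
{"api": "arm_command", "payload": {"targets": [[[0,0,-0.002,0,0,0,0.4],[0,0,-0.002,0,0,0,0.4],[0,0,0,0,0,0,0.4]]]}}

```text
time: 37.95
tool_pos: [430.3, 279.0, 66.7]
tcp_rot: [180.0, 0.0, 17.2]
ft_force: [0.2, 0.8, 0.8]
finger_gap: 66.2
grip_force: 44.8
```

Emit:
{"api": "arm_command", "payload": {"targets": [[[0,0,-0.001,0,0,0,0.4],[0,0,-0.001,0,0,0,0.4],[0,0,0,0,0,0,0.4]]]}}

```text
time: 38.33
tool_pos: [430.4, 279.1, 64.9]
tcp_rot: [-180.0, 0.0, 17.2]
ft_force: [0.3, 0.2, 0.1]
finger_gap: 65.8
grip_force: 44.8
```

Emit:
{"api": "arm_command", "payload": {"targets": [[[0,0,-0.001,0,0,0,0.4],[0,0,-0.001,0,0,0,0.4],[0,0,0,0,0,0,0.4]]]}}

```text
time: 38.7
tool_pos: [430.6, 279.2, 63.1]
tcp_rot: [-180.0, -0.0, 17.2]
ft_force: [0.0, -0.1, -0.2]
finger_gap: 66.0
grip_force: 45.3
```

Emit:
{"api": "arm_command", "payload": {"targets": [[[0,0,-0.001,0,0,0,0.4],[0,0,0,0,0,0,0.4],[0,0,0,0,0,0,0.4]]]}}

```text
time: 39.08
tool_pos: [430.9, 279.3, 63.0]
tcp_rot: [-180.0, -0.0, 17.2]
ft_force: [-2.2, -1.9, 7.3]
finger_gap: 66.2
grip_force: 46.2
```

Contact came at the predicted height (63 mm). I'm releasing, rising and checking.

Emit:
{"api": "arm_command", "payload": {"targets": [[[0,0,0.0005,0,0,0,0.7],[0,0,0,0,0,0,1],[0,0,0,0,0,0,1],[0,0,0,0,0,0,1],[0,0,0.02,0,0,0,1],[0,0,0.035,0,0,0,1],[0,0,0.04,0,0,0,1],[0,0,0.04,0,0,0,1],[0,0,0.02,0,0,0,1],[0,0,0,0,0,0,1]]]}}

```text
time: 40.33
tool_pos: [431.3, 279.6, 218.6]
tcp_rot: [-180.0, -0.2, 17.2]
ft_force: [0.8, 0.4, -0.8]
finger_gap: 85.7
grip_force: 0.0
```

```bash
python3 lid.py 112 68 w16; python3 - <<'E'
from h import *
im=viewer.snapshot("scene")[:,:,::-1]
cv2.imwrite("pics/end.png",cv2.resize(im[100:360,180:480],(692,600),interpolation=cv2.INTER_CUBIC))
E
```

```text
t 40.33 TCP [431.3 279.6 218.6] gap 85.7 ft [ 0.8  0.4 -0.8]
extent [-34.125  33.875 -33.125  33.625] centre by far edge -0.125 0.25 width 66.75
```

View pics/end.png

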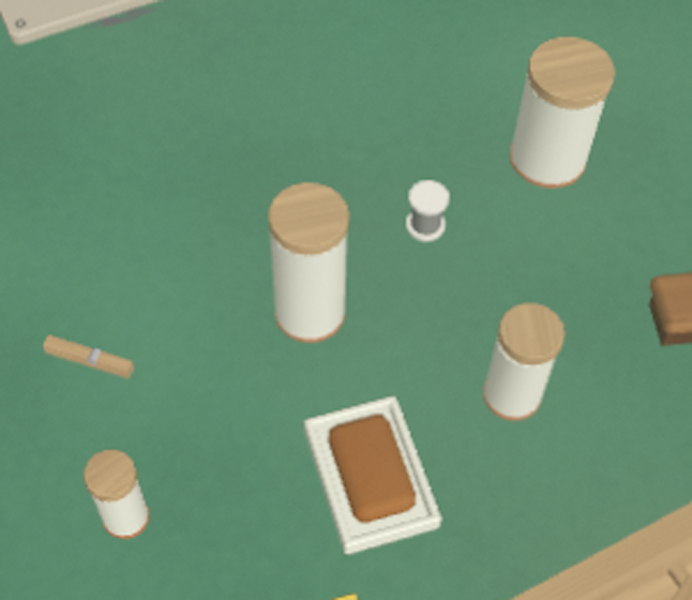

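The picture shows all four lids flat and centred on their jars: s (111,475), l (309,217), m (531,333), xl (570,72). The jars are upright and the soap dish is in place, so I'm handing in.

```bash
python3 -c "
from bench import job
print(job.hand_in())"
```

```text
the job is handed in; nothing more can be done
None
```

All four lids are on their own jars, looking flat and centred in the last pictures, and the job was handed in after about 40 s of robot time, with no verdict returned.

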